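Wipe the brass chips off the machine plate into the chip pan

ROBOT

A 6-joint arm with a two-finger parallel gripper is mounted at the origin on the work surface. World frame = base frame: x ahead of the robot, y to its left, z up, the work surface at z = 0. Lengths are in m, angles in rad, forces in N, time in s.
With the tool pointing down it reaches from about 0.275 to 0.825 m from the base axis. Payload 4.9 kg.
Tool frame: the origin (TCP) lies midway between the tips of the shut fingers; the grasp point (between the pads) lies 19 mm behind it (grip_point_offset is the distance from the TCP to the grasp point, in m); z points along the fingers, y is the line along which they close (so a half turn about z gives the same grasp; the last joint's range is limited). The gripper opens to 85 mm and grips with 20 to 120 N. Pads are 22 mm wide; open, the fingers measure 114 mm over their backs; the gripper's body (76 mm by 85 mm) begins 54 mm behind the grasp point. The pads swing forward as they close: fully open they stand 13 mm farther back than shut.
Start: joints at [-1.251, 0.326, -0.193, 1.052, 0, 1.437], TCP at [0.241, -0.494, 0.231] pointing down, gripper open.
Joint ranges: [-2.65, 2.65], [-0.97, 1.79], [-1.3, 1.35], [-1.93, 2.1], [-1.47, 1.37], [-3.14, 3.14]. Speed limits (rad/s): [2.57, 2.57, 3.14, 3.14, 3.14, 3.14].

INTERFACE

Orientations are given as a rotation vector (axis times angle).
In Python, from cell import * gives the robot as it stands. Calls block until the motion is done:
- movep(position, orientation): joint-space move of the TCP to a pose.
- move_l(position, velocity=0.15, rot=None, until_force=None): straight line of the TCP; rot=None keeps the orientation; velocity is the mean speed in m/s. With until_force (N) it stops when the force on the tool has changed by that much, and returns True; else False.
- set_joints(angles): joint-space move.
- let_go() and grab(newtons=None): open the fingers fully, or close them until they stop; newtons is the grip in N (None keeps the last).
- sleep(seconds).
- ik(position, orientation): joint angles nearest the present ones, or None.
- get_state(): the state.
- grab_frame(name): name is "scene" or "top" or "wrist"; returns a dict with "img" (480x640x3 uint8, red, green, blue), "fx", "fy", "cx", "cy" (pixels), "cam_to_world" (4x4, takes a point from camera to world coordinates); the wrist camera has in their place "T_tool_cam" (4x4, takes a point from camera to tool coordinates, whose origin is the TCP and whose axes are the flange's). Camera axes: x right, y down, z forward; pixel columns grow to the right and rows downward; lengths in m; the calibration is good to about 2 mm. A picture is of the moment at which its call begins: read the wrist's pose just before it. There is no depth.
A pose or a line that the arm cannot do raises MotionError and nothing moves.
- sign_off(): hands the job in; it is judged then, once.
Trained networks look in the newest picture that a camera, given by its name, has taken for a name from the list of things; names that differ only in an ending like _2 or _b are one class to them, and where a whole thing is asked for, a point or a joint stands for the part that bears it (a point fixed in the world has none). Each returns a list of dicts, best first, with "score" (0 to 1); they miss things now and then, are a little off and sometimes report something else, mostly with a low value. They report only what shows in the picture. A call takes as long as a camera call. They do not tell look-alikes from the thing itself.
- spot_in(camera, name): "centre" ([column, row] in pixels, amid what is visible of it).
- silhouettes(camera, name): "mask" (480x640 bool, what is visible of it) and "centre" ([column, row] in pixels, amid what is visible of it).
- tip_of(camera, name): "centre" ([column, row] in pixels: a listed point, or the origin of a listed thing).
The state is a dict: "clock": time; "q": joint angles; "joint_velocities": joint speeds; "tau": joint torques, N m; "position": TCP position; "eef_rot": TCP orientation; "contact_force": force on the tool from outside, world axes, zero at the start; "wrist_torque": the same for the moment, N m; "finger_gap": opening from 0.0 (shut) to 1.0 (fully open); "grasp_force": force on a finger pad.
Only numpy, scipy, OpenCV 4.12 (cv2) and the standard library are available. Lean on these libraries where they do the work, as an engineer would, in place of code of your own. Each camera call takes 0.05 s, during which the arm holds its last target. There are 200 camera calls.

TASK

Take the orange scraper block from its round black mat and use it to wipe all five curled brass chips off the raised steel plate into the red chip pan; let no chip end up anywhere else and never touch a chip with the robot itself. Then stand the scraper upright again in the middle of its mat and let go. Leave the finished bushings in the grey tray and the white tub where they are.

Things in the scene. Friction and masses are not known exactly. Their poses are not given: they have to be found in the camera images.
- scraper: hand scraper block standing upright: black foot 30 x 100 mm, 14 mm high, under an orange grip body 24 mm thick (its x), 92 mm wide (its y), whole height 75 mm; 0.1 to 0.21 kg. Origin: centre of its underside; x across the thickness, y along the 100 mm wiping edge, z up. Grip it across the 24 mm thickness, from above.
- mat: round black rubber mat, 150 mm across, 4 mm thick, fixed to the bench to the left or right of the plate; the scraper starts on it, at any angle. Origin: centre of its underside, z up.
- plate: fixed raised machine plate: dark steel top 160 mm (its x) by 220 mm (its y) on a blue base, flat, without rims, its top surface 50 mm above the bench. Origin: centre of its underside, z up. The chip pan touches one of its two 160 mm ends (+y or -y), the parts tray the other.
- pan: fixed red open chip pan 220 mm (its x) by 100 mm (its y), 40 mm high, walls and floor 4 mm, touching one end of the plate with its rim 10 mm below the plate's top. It lies at the plate's +y or -y end, square to the plate, axes parallel to the plate's. Origin: centre of its underside.
- parts_tray: fixed grey open tray, the same shape as the pan, at the plate's other end; holds two aluminium bushings. No chip belongs in it. Origin: centre of its underside, axes parallel to the plate's.
- chip0: loose brass chip, a C-shaped curl 24 mm across and 6 mm thick, about 12 g, lying flat on the plate, starts within 55 mm (x) and 60 mm (y) of the plate's centre. Origin: middle of the curl, at its underside.
- chip1: loose brass chip, a C-shaped curl 24 mm across and 6 mm thick, about 12 g, lying flat on the plate, starts within 55 mm (x) and 60 mm (y) of the plate's centre. Origin: middle of the curl, at its underside.
- chip2: loose brass chip, a C-shaped curl 24 mm across and 6 mm thick, about 12 g, lying flat on the plate, starts within 55 mm (x) and 60 mm (y) of the plate's centre. Origin: middle of the curl, at its underside.
- chip3: loose brass chip, a C-shaped curl 24 mm across and 6 mm thick, about 12 g, lying flat on the plate, starts within 55 mm (x) and 60 mm (y) of the plate's centre. Origin: middle of the curl, at its underside.
- chip4: loose brass chip, a C-shaped curl 24 mm across and 6 mm thick, about 12 g, lying flat on the plate, starts within 55 mm (x) and 60 mm (y) of the plate's centre. Origin: middle of the curl, at its underside.
- bushing0: finished aluminium bushing, loose, 32 mm across and 28 mm high, standing in the grey tray; bystander. Origin: centre of its underside.
- bushing1: finished aluminium bushing, loose, 32 mm across and 28 mm high, standing in the grey tray; bystander. Origin: centre of its underside.
- tub: loose white plastic tub 100 mm across, 100 mm high, on the other side of the plate from the mat; bystander. Origin: centre of its underside.
Not all that is in view belongs to the job. Of the things like the pan, leave any that is purple; of the rest the larger one is meant. There is more than one size of the scraper; the job needs the smaller.

How it is judged:
By the outcome, as a careful person would: the job done as asked, in the order asked, and still so for the second after the job is handed in, with the robot touching nothing.
It also fails if it takes over 64 s, if anything falls off the work surface, if the arm or the gripper's body presses on something with over 40 N, if the wrist force passes 120 N, or if a joint passes its speed limit or range.

## Working session

There is one attempt and no reset: what is moved stays moved. The work goes in short steps, each a Python script; the robot and the scene stay as the last script left them, time stands still between calls to the robot, and variables do not carry over. Pictures are saved under pics/ and viewed, at most 10 in all, crops included, and the job is handed in when it is done.

```bash
mkdir -p pics; ls; cat > h.py <<'E'
from cell import *
import numpy as np, cv2
def ray(f,uv):
    T=np.array(f["cam_to_world"]); d=np.array([(uv[0]-f["cx"])/f["fx"],(uv[1]-f["cy"])/f["fy"],1.])
    return T[:3,3],T[:3,:3]@d
def atz(f,uv,z):
    o,d=ray(f,uv); return o+d*(z-o[2])/d[2]
def proj(f,p):
    T=np.linalg.inv(np.array(f["cam_to_world"])); c=T[:3,:3]@np.array(p)+T[:3,3]
    return np.array([f["fx"]*c[0]/c[2]+f["cx"],f["fy"]*c[1]/c[2]+f["cy"]])
def tri(rays):
    A=np.zeros((3,3));b=np.zeros(3)
    for o,d in rays:
        d=d/np.linalg.norm(d);M=np.eye(3)-np.outer(d,d);A+=M;b+=M@o
    return np.linalg.solve(A,b)
def save(n,img): cv2.imwrite(f"pics/{n}.png",cv2.cvtColor(img,cv2.COLOR_RGB2BGR))
E
python3 - <<'E'
from h import *
np.set_printoptions(precision=3,suppress=True)
for c in("top","scene"):
    f=grab_frame(c); save(c+"0",f["img"]); print(c,np.array(f["cam_to_world"]),f["fx"])
    for n in("scraper","mat","plate","pan","parts_tray","chip0","bushing0","tub"):
        print(n,[(np.round(r["centre"]).tolist(),round(r["score"],2),atz(f,r["centre"],0)[:2].round(3).tolist()) for r in spot_in(c,n)])
print(get_state())
E
```

```text
pics
top [[ 0.001 -0.992  0.128  0.321]
 [-1.    -0.     0.005 -0.014]
 [-0.005 -0.128 -0.992  1.482]
 [ 0.     0.     0.     1.   ]] 575.4638257654018
scraper [([168.0, 152.0], 0.66, [0.734, 0.412]), ([160.0, 234.0], 0.6, [0.514, 0.425]), ([493.0, 237.0], 0.54, [0.509, -0.439])]
mat [([164.0, 239.0], 0.82, [0.503, 0.414])]
plate [([340.0, 216.0], 0.72, [0.562, -0.044])]
pan [([230.0, 317.0], 0.86, [0.302, 0.239]), ([278.0, 219.0], 0.8, [0.554, 0.12]), ([446.0, 311.0], 0.58, [0.316, -0.311])]
parts_tray [([407.0, 220.0], 0.92, [0.551, -0.217])]
chip0 [([492.0, 233.0], 0.67, [0.517, -0.436]), ([336.0, 235.0], 0.56, [0.513, -0.032]), ([328.0, 193.0], 0.53, [0.625, -0.011]), ([349.0, 211.0], 0.41, [0.575, -0.066]), ([361.0, 199.0], 0.4, [0.608, -0.098])]
bushing0 [([401.0, 226.0], 0.58, [0.537, -0.202]), ([406.0, 197.0], 0.57, [0.612, -0.217])]
tub [([491.0, 236.0], 0.87, [0.511, -0.435])]
scene [[ 0.628  0.658 -0.415  0.959]
 [ 0.778 -0.535  0.329 -0.357]
 [-0.006 -0.53  -0.848  0.997]
 [ 0.     0.     0.     1.   ]] 500.68401508682047
scraper [([500.0, 212.0], 0.89, [0.691, 0.44]), ([
[... 419 characters left out ...]
0.466, -0.012]), ([339.0, 281.0], 0.59, [0.587, 0.012]), ([283.0, 269.0], 0.44, [0.485, -0.067])]
bushing0 [([245.0, 310.0], 0.61, [0.513, -0.192]), ([256.0, 345.0], 0.59, [0.593, -0.219])]
tub [([143.0, 361.0], 0.66, [0.475, -0.42])]
{'clock': 0.9, 'q': array([-1.251,  0.326, -0.193,  1.052, -0.   ,  1.437]), 'joint_velocities': array([ 0.001,  0.   ,  0.001, -0.002, -0.   ,  0.001]), 'tau': array([ -0.001, -44.331,  26.276,   0.001,  -0.   ,  -0.   ]), 'position': array([ 0.241, -0.494,  0.231]), 'eef_rot': array([ 3.061,  0.707, -0.   ]), 'contact_force': array([ 0.355, -0.097, -0.395]), 'wrist_torque': array([ 0.042,  0.039, -0.011]), 'grasp_force': 0.0, 'finger_gap': 0.9970259671836166}
```

View pics/top0.png

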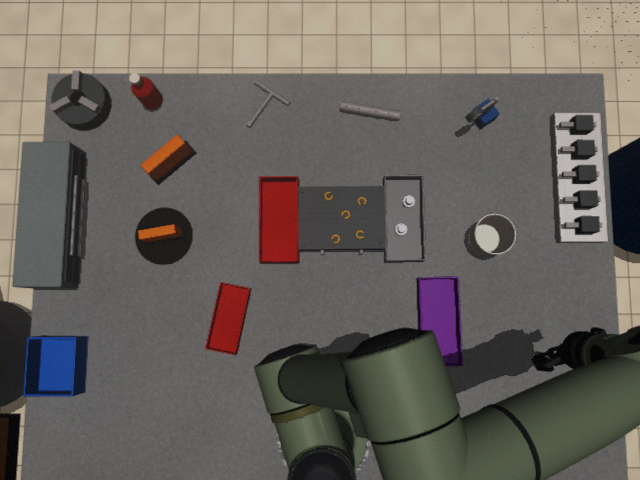

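View pics/scene0.png

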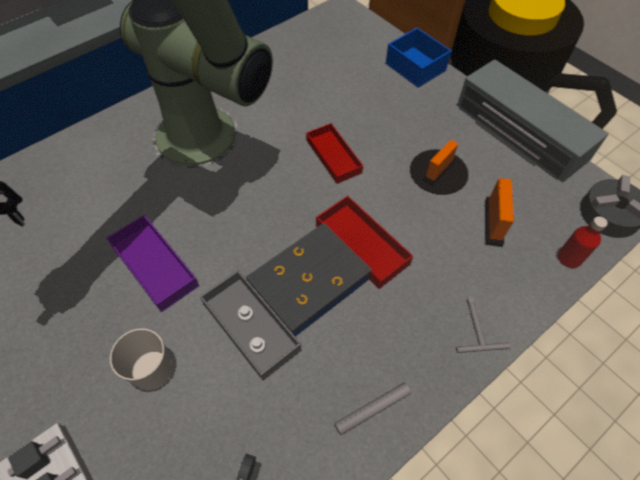

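The top view shows these candidates:
- **Scrapers:** a small one on the mat at (158,232) and a larger orange one off the mat at (168,158). I choose the one on the mat.
- **Pans:** a large red one touching the plate at (279,219), a small red one at (229,317) and a purple one at (440,320). I choose (279,219).
- **Chips:** five on the plate. The chip hit at (492,233) is the tub, so it's false.

Next are wrist views over the plate and the mat.

```bash
cat >> h.py <<'E'
from scipy.spatial.transform import Rotation as Ro
def down(a):  # tool y (closing) along world angle a
    y=np.array([np.cos(a),np.sin(a),0]);z=np.array([0,0,-1.]);return Ro.from_matrix(np.c_[np.cross(y,z),y,z]).as_rotvec()
def wrist():
    s=get_state();f=grab_frame("wrist");T=np.eye(4);T[:3,:3]=Ro.from_rotvec(s["eef_rot"]).as_matrix();T[:3,3]=s["position"]
    f["cam_to_world"]=T@np.array(f["T_tool_cam"]);return f
def near(p,yaws):
    q=get_state()["q"];best=None
    for a in yaws:
        j=ik(p,down(a))
        if j is not None:
            c=np.abs(np.array(j)-q).max()+ (10 if abs(j[5])>2.9 else 0)
            if best is None or c<best[0]: best=(c,a,j)
    return best
E
python3 - <<'E'
from h import *
import pickle
np.set_printoptions(precision=3,suppress=True)
out={}
for n,p in(("plate",(0.52,-0.03,.40)),("matA",(.46,.38,.27)),("matB",(.54,.44,.27))):
    c=near(p,[np.pi/2,-np.pi/2]); print(n,c)
    movep(p,down(c[1])); f=wrist(); out[n]=f; save(n,f["img"]); print(get_state()["clock"],f["cam_to_world"][:3,3])
    for k in (("plate","pan","chip0") if n=="plate" else ("scraper","mat")):
        r=silhouettes("wrist",k); out[n+k]=r
        print(k,[(np.round(x["centre"]).tolist(),round(x["score"],2),atz(f,x["centre"],.05 if n=="plate" else 0)[:2].round(3).tolist(),int(x["mask"].sum())) for x in r])
pickle.dump(out,open("o.pkl","wb"))
cv2.imwrite("pics/w1.png",cv2.cvtColor(np.hstack([cv2.resize(out[k]["img"],(400,300)) for k in("plate","matA")]),cv2.COLOR_RGB2BGR))
E
```

```text
plate (np.float64(1.6360195428220448), 1.5707963267948966, array([-0.199,  0.219,  0.088,  1.44 ,  0.   , -0.199]))
2.9917 [ 0.448 -0.03   0.541]
plate [([314.0, 201.0], 0.66, [0.543, -0.039], 15444)]
pan [([132.0, 47.0], 0.58, [0.34, -0.274], 8782), ([513.0, 44.0], 0.56, [0.337, 0.219], 5737), ([206.0, 227.0], 0.39, [0.581, -0.201], 299)]
chip0 [([318.0, 172.0], 0.72, [0.5, -0.034], 103), ([332.0, 238.0], 0.61, [0.6, -0.012], 103), ([282.0, 176.0], 0.59, [0.505, -0.085], 158)]
matA (np.float64(0.7673699322127487), 1.5707963267948966, array([0.567, 0.394, 0.006, 1.183, 0.   , 0.567]))
4.7917 [0.388 0.38  0.412]
scraper [([347.0, 372.0], 0.76, [0.72, 0.418], 4558), ([348.0, 239.0], 0.75, [0.518, 0.416], 3532)]
mat [([348.0, 210.0], 0.68, [0.481, 0.414], 7187)]
matB (np.float64(0.3315422018220675), 1.5707963267948966, array([0.578, 0.599, 0.338, 1.309, 0.   , 0.578]))
5.425 [0.469 0.44  0.411]
scraper [([287.0, 333.0], 0.82, [0.733, 0.394], 6220), ([294.0, 171.0], 0.64, [0.512, 0.409], 2974)]
mat [([301.0, 152.0], 0.91, [0.489, 0.417], 9733), ([6.0, 268.0], 0.62, [0.636, 0.028], 85)]
```

View pics/w1.png

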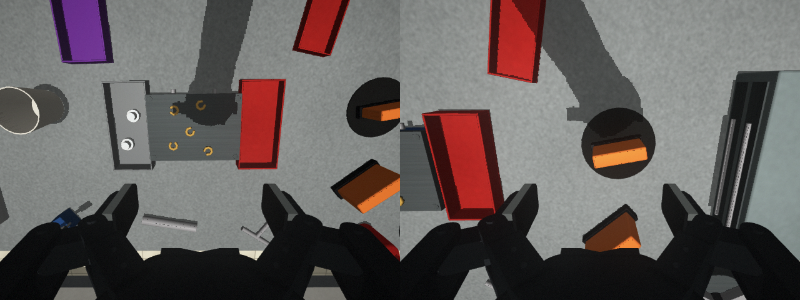

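The plate view (left half) shows chips at about (174,111), (200,105), (190,131), (172,146) and (208,151), with the pan to their right and the tray to their left. In the mat view (right half) the scraper is at (618,152), with its bright top face at the bottom and its shaded side face above. I'll rectify these pictures to metric scale.

```bash
cat > m.py <<'E'
from h import *
import pickle
o=pickle.load(open("o.pkl","rb"))
def rect(f,x0,x1,y0,y1,z,s=1500):
    # image: down=+x,right=+y
    W,H=int((y1-y0)*s),int((x1-x0)*s)
    P=np.float32([proj(f,(x,y,z)) for x,y in((x0,y0),(x0,y1),(x1,y1),(x1,y0))])
    return cv2.warpPerspective(f["img"],cv2.getPerspectiveTransform(P,np.float32([[0,0],[W,0],[W,H],[0,H]])),(W,H))
E
python3 - <<'E'
from m import *
t=grab_frame("top"); o["top"]=t
pickle.dump(o,open("o.pkl","wb"))
# scraper top faces
R=[]
for n in("matA","matB","top"):
    f=o[n]; hsv=cv2.cvtColor(f["img"],cv2.COLOR_RGB2HSV)
    m=cv2.inRange(hsv,(5,150,200 if n!="top" else 120),(22,255,255))
    k,l,st,ce=cv2.connectedComponentsWithStats(m)
    tgt=proj(f,(.50,.415,.079)); 
    i=min((i for i in range(1,k) if st[i,4]>60),key=lambda i:np.linalg.norm(ce[i]-tgt))
    pts=np.argwhere(l==i)[:,::-1]; w=np.float32([atz(f,p,.079)[:2] for p in pts]); r=cv2.minAreaRect(w*1000)
    print(n,st[i,4],"px",ce[i].round(),"world@.079",np.round(r[0]),np.round(r[1]),round(r[2],1)); R.append(ray(f,cv2.minAreaRect(pts.astype(np.float32))[0]))
print("tri AB",tri(R[:2]),"all",tri(R))
# chips
C=[]
for n in("plate","top"):
    f=o[n]; hsv=cv2.cvtColor(f["img"],cv2.COLOR_RGB2HSV); m=cv2.inRange(hsv,(12,110,60),(30,255,255))
    m=cv2.morphologyEx(m,cv2.MORPH_CLOSE,np.ones((3,3)))
    k,l,st,ce=cv2.connectedComponentsWithStats(m)
    for i in range(1,k):
        w=atz(f,ce[i],.053)
        if st[i,4]>8 and .46<w[0]<.64 and -.14<w[1]<.07: print(n,"chip",w[:2].round(4),st[i,4],ce[i].round(1))
a=rect(o["plate"],.42,.68,-.27,.20,.05); b=rect(o["matB"],.40,.62,.30,.52,.004)
print(a.shape,b.shape)
a=cv2.resize(a,None,fx=800/a.shape[1],fy=800/a.shape[1]);save("rp",a);save("rm",b)
E
```

```text
matA 1691 px [352. 252.] world@.079 [508. 412.] [22. 90.] 10.4
matB 438 px [261. 179.] world@.079 [513. 383.] [22. 30.] 10.6
top 80 px [169. 230.] world@.079 [515. 381.] [21. 33.] 18.8
tri AB [0.49630135 0.40005163 0.13587131] all [0.51223163 0.39273497 0.07619597]
plate chip [ 0.4954 -0.0302] 134 [320.1 168.6]
plate chip [ 0.506  -0.0893] 131 [278.9 176.3]
plate chip [ 0.5569 -0.0557] 126 [303. 211.]
plate chip [ 0.5917 -0.0955] 118 [276.9 233.7]
plate chip [ 0.6028 -0.0106] 117 [333.2 240.6]
top chip [ 0.6061 -0.0112] 49 [327.8 195.6]
top chip [ 0.5946 -0.0962] 50 [361.5 200.1]
top chip [ 0.5593 -0.0557] 52 [345.5 213.9]
top chip [ 0.5082 -0.0896] 46 [359.1 234. ]
top chip [ 0.4981 -0.0308] 51 [335.6 238. ]
(390, 705, 3) (329, 330, 3)
```

View pics/rp.png

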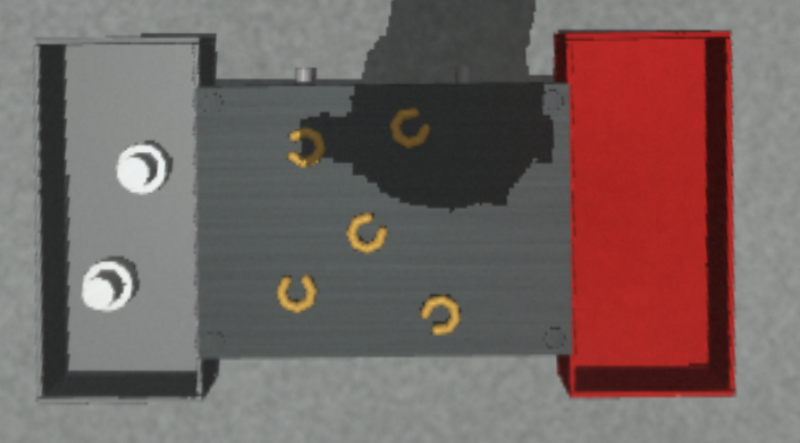

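View pics/rm.png

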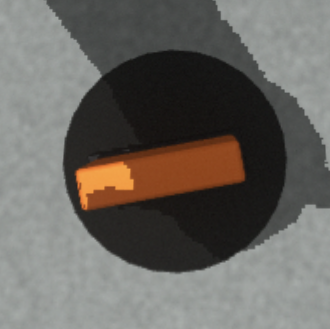

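The measurements are consistent with the description:
- **Plate:** 220 x 160 mm, yaw about 0, spanning y −0.154 to 0.0655 and x 0.469 to 0.629.
- **Scraper:** its top sits at z = 0.079, since the two views agree there. It is at (0.508, 0.412), turned 10.4°, and the top face measures 22 x 90 mm, so it is the smaller scraper.
- **Mat:** centre about (0.508, 0.416).

The crop rm.png confirms the choice: the orange body is on the round mat. Now the grasp.

```bash
python3 - <<'E'
from h import *
np.set_printoptions(precision=3,suppress=True)
a0=np.deg2rad(10.4)
for a in(a0,a0+np.pi,a0-np.pi): print(a,ik((.508,.412,.14),down(a)))
c=near((.508,.412,.14),[a0,a0+np.pi]); a=c[1]
movep((.508,.412,.14),down(a))
hit=move_l((.508,.412,.035),velocity=.1,until_force=12); print("hit",hit)
if not hit:
    grab(60); s=get_state(); print(s["finger_gap"],s["grasp_force"],s["position"])
    if .2<s["finger_gap"]<.4:
        move_l((.508,.412,.19),velocity=.12)
        s=get_state(); print(s["finger_gap"],s["contact_force"],s["clock"],a)
        for y in(np.pi/2,-np.pi/2): print(ik((.582,-.129,.19),down(y)))
        f=grab_frame("scene");save("s1",f["img"][80:380,200:600])
E
```

```text
0.18151424220741028 [ 0.569  0.584 -0.024  0.963  0.     1.958]
3.323106895797203 [ 0.569  0.584 -0.024  0.963  0.    -1.184]
-2.960078411382383 [ 0.569  0.584 -0.024  0.963  0.    -1.184]
hit False
0.2725901571769098 58.923139572143555 [0.508 0.412 0.035]
0.276155758359751 [-0.737  0.402 -1.874] 10.05 0.18151424220741028
[-0.342  0.44  -0.131  1.     0.    -0.342]
[-0.342  0.44  -0.131  1.     0.     2.8  ]
```

View pics/s1.png

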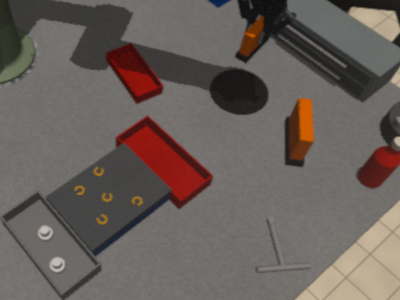

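The scraper is held: the gap matches 24 mm, and the picture shows it off the mat at (250,35). Next is the first stroke, over the far lane.

```bash
cat >> h.py <<'E'
def stroke(x,y0=-.130,y1=.078,v=.10):
    a=np.pi/2
    movep((x,y0,.15),down(a)); move_l((x,y0,.092),velocity=.12)
    hit=move_l((x,y0,.076),velocity=.02,until_force=3); z=get_state()["position"][2]; print("touch",hit,z)
    z=(z if hit else .081)+.001
    move_l((x,y0,z),velocity=.05); move_l((x,y1,z),velocity=v); print(get_state()["contact_force"].round(1))
    move_l((x,y1,.15),velocity=.12)
def look(n):
    f=grab_frame("top"); hsv=cv2.cvtColor(f["img"],cv2.COLOR_RGB2HSV); m=cv2.inRange(hsv,(12,110,60),(30,255,255))
    m=cv2.morphologyEx(m,cv2.MORPH_CLOSE,np.ones((3,3)))
    k,l,st,ce=cv2.connectedComponentsWithStats(m)
    for i in range(1,k):
        w=atz(f,ce[i],.053)
        if st[i,4]>8 and .40<w[0]<.70 and -.3<w[1]<.25: print("chip",w[:2].round(3),st[i,4])
    save(n,cv2.resize(f["img"][140:300,220:460],None,fx=2.5,fy=2.5)); s=grab_frame("scene"); save(n+"s",cv2.resize(s["img"][180:400,180:440],None,fx=2,fy=2))
    print(get_state()["clock"],get_state()["finger_gap"])
E
python3 - <<'E'
from h import *
stroke(.582); movep((.44,.25,.2),down(np.pi/2)); look("l1")
E
```

```text
touch True 0.08118903414979427
[ 0.5 -0.1 -1.4]
chip [0.597 0.083] 78
chip [0.551 0.08 ] 44
chip [ 0.508 -0.09 ] 45
chip [ 0.498 -0.031] 50
17.5 0.27602448806108393
```

View pics/l1s.png

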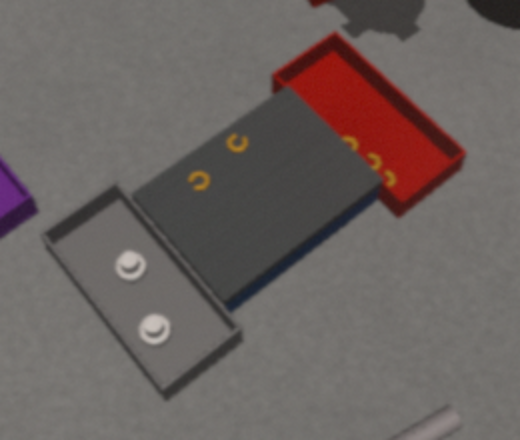

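The picture shows three chips on the pan floor, at (350,143), (373,161) and (390,178), and two left on the plate, at (237,143) and (199,180). Now the second stroke.

```bash
python3 - <<'E'
from h import *
stroke(.502); movep((.44,.25,.2),down(np.pi/2)); look("l2")
E
```

```text
touch True 0.0811855393776107
[ 0.3 -0.6 -1.4]
chip [0.597 0.083] 79
chip [0.551 0.08 ] 44
chip [0.49  0.085] 80
24.2333 0.275869491789287
```

View pics/l2s.png

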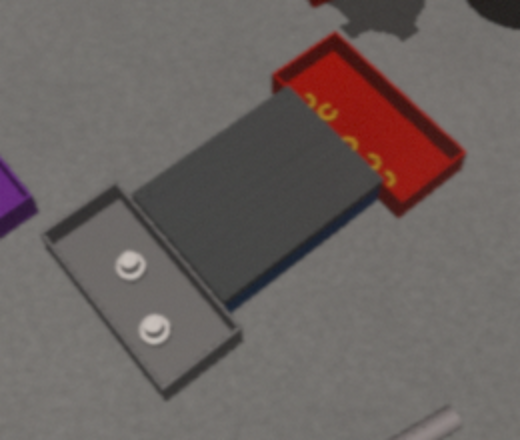

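All five chips are in the pan and the plate is clear. Now I return the scraper to its mat.

```bash
python3 - <<'E'
from h import *
np.set_printoptions(precision=3,suppress=True)
a=np.deg2rad(10.4); p=(.508,.415)
movep((*p,.13),down(a)); move_l((*p,.043),velocity=.1)
print(move_l((*p,.031),velocity=.02,until_force=3),get_state()["position"])
let_go(); sleep(.3); move_l((*p,.16),velocity=.12); movep((.44,.38,.27),down(np.pi/2)); 
f=wrist(); T=grab_frame("top"); S=grab_frame("scene")
hsv=cv2.cvtColor(f["img"],cv2.COLOR_RGB2HSV); m=cv2.inRange(hsv,(5,150,200),(22,255,255)); k,l,st,ce=cv2.connectedComponentsWithStats(m)
for i in range(1,k):
    if st[i,4]>200: r=cv2.minAreaRect(np.float32([atz(f,q[::-1],.079)[:2] for q in np.argwhere(l==i)])*1000); print(np.round(r[0]),np.round(r[1]),r[2])
save("end",np.hstack([cv2.resize(f["img"],(400,300)),cv2.resize(S["img"],(400,300))]))
s=get_state();print(s["clock"],s["finger_gap"],s["contact_force"])
E
```

```text
True [0.508 0.415 0.035]
[508. 415.] [22. 90.] 10.292276382446289
30.6417 1.0025018929758809 [0.141 0.454 0.264]
```

View pics/end.png

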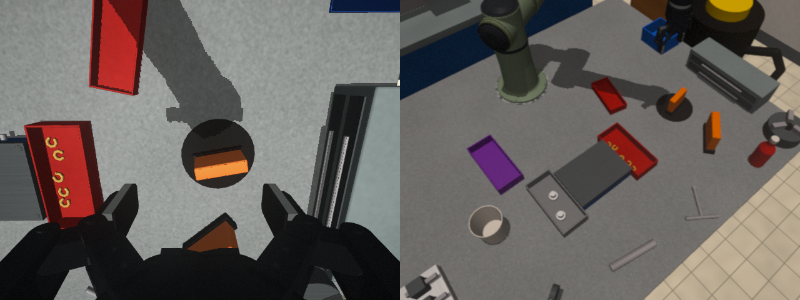

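The scraper stands upright in the middle of the mat at (218,160). All five chips are in the pan at about (55,170), and the tub and bushings haven't moved.

```bash
python3 -c "
from cell import *
print(sign_off())"
```

```text
the job is handed in; nothing more can be done
None
```

The job is handed in: all five chips are in the red pan, the scraper stands upright in the middle of its mat, and the bushings and tub are where they were, after about 31 s on the robot's clock.

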